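# Charge the mill hopper with grinding balls

### The job

Charge the bench mill: take the small metal tray that holds the two steel grinding balls by its handle bar, tip both balls out of it into the round steel feed hopper, then stand the empty tray upright on the bench and let go.

Things in the scene. Friction and masses are not known exactly. Their poses are not given: they have to be found in the camera images.
- tray_handle (a point): centre of the loaded tray's handle bar, 77 mm above its underside, mid-tray. Bar along y: 12 thick, 70 long, 26 high; balls pass under. Tray 110 (x) x 76, 160 g; 36 mm walls at sides and back (+x); open mouth at -x, facing the robot within 0.5 rad at the start. Floor rises 10 degrees to the mouth (22 mm high there): balls stay until tipped further, run out at 30-45. An empty twin stands opposite
- hopper_mouth (a point): round steel funnel hopper fixed on the bench; point at the centre of its open mouth, level with the rim, 120 mm above the bench. Mouth 144 mm wide inside, 150 outside; it narrows to a closed round throat 78 mm wide below 50 mm. A small grey gear motor, under 60 mm high, sits on its far (+x) side. z up
- ball_1_center (a point): dark steel grinding ball, 28 mm in diameter, 80 g, hard, rolls freely; point at its centre. At the start it lies inside the tray against the tray's tall back wall, one of two side by side
- ball_2_center (a point): dark steel grinding ball, 28 mm in diameter, 80 g, hard, rolls freely; point at its centre. At the start it lies inside the tray against the tray's tall back wall, one of two side by side
Not all that is in view belongs to the job. What is shaped like the part that bears tray_handle but pink is not meant.

How it is judged:
On the way:
1. the loaded tray is held over the hopper and tipped by more than 12 degrees (angle between tray_handle's own z axis and vertical above 0.21 rad and height (world z) of tray_handle above 0.15 m and horizontal distance between tray_handle and hopper_mouth below 0.2 m), for 0.1 s.
At the end, for the whole second after the job is handed in: both balls lie in the hopper, their centres at least 20 mm below its rim and within 65 mm of its axis, and the tray stands upright (within 10 degrees) on the bench, its handle point 60 to 100 mm above it (horizontal distance between each of ball_1_center, ball_2_center and hopper_mouth below 0.065 m and height (world z) of each of ball_1_center, ball_2_center, tray_handle below 0.1 m and angle between tray_handle's own z axis and vertical below 0.17 rad and height (world z) of tray_handle above 0.06 m); the robot touches nothing.
It also fails if it takes over 56 s, if anything falls off the work surface, if the arm or the gripper's body presses on something with over 40 N, if the wrist force passes 120 N, or if a joint passes its speed limit or range.

### The arm

A 6-joint arm with a two-finger parallel gripper is mounted at the origin on a cart in front of the work surface, level with it; the furniture and walls round the work are solid. World frame = base frame: x ahead of the robot, y to its left, z up, the work surface at z = 0. Lengths are in m, angles in rad, forces in N, time in s.
With the tool pointing down it reaches from about 0.35 to 0.775 m from the base axis. Payload 5.5 kg.
Tool frame: the origin (TCP) lies between the finger pads; the fingertips stand 14 mm ahead of it and the grasp point (between the pads) lies 5 mm behind it; z points along the fingers, y is the line along which they close (so a half turn about z gives the same grasp; the last joint's range is limited). The gripper opens to 85 mm and grips with 20 to 120 N. Pads are 22 mm wide; open, the fingers measure 114 mm over their backs; the gripper's body (76 mm by 85 mm) begins 54 mm behind the grasp point. The pads swing forward as they close: fully open they stand 13 mm farther back than shut.
Start: joints at [0.987, 0.313, 0.046, 1.304, 0, 1.431], TCP at [0.247, 0.519, 0.207] pointing down, gripper open.
Joint ranges: [-2.76, 2.76], [-0.86, 1.69], [-1.03, 1.26], [-2.2, 2.34], [-1.47, 1.5], [-3.14, 3.14]. Speed limits (rad/s): [2.57, 2.57, 3.14, 3.14, 3.14, 3.14].

### API

Orientations are given as a 3x3 rotation matrix whose columns are the frame's x, y, z axes.
In Python, from plant import ctrl, eyes, ticket gives the robot as it stands.
- The arm moves only by the shell command python3 -m inch 'ROWS' [OPENING] [FORCE]. ROWS is JSON, a list of rows, each an object with "offset": the shift along the tool's x, y, z in m, a list of three; "twist": the turn about the tool's z in degrees. In form: [{"offset": [dx, dy, dz], "twist": twist}, ...]. A call has 1 to 10 rows; each row shifts and turns the commanded pose from where the row before left it, along the tool's axes as they then stand; what a row does not reach is not made up. A row lasts 1/8 s, in which the tool goes at most 62.5 mm and 10.7 degrees, less where a joint would pass 70% of its speed; a pose out of reach is approached as far as the arm can. A call is refused whole if a number of a shift passes 0.0625 or a number of a turn 10.7, either way. A call with a gripper value outside its range is refused whole. OPENING is the opening, from 0 (shut) to 1 (fully open), set as the call begins (- or left out, the last holds). The fingers move at their own pace and stop on an object; FORCE is the grip in N (left out, the last holds). Time passes only in rows, so rows that do not move let the fingers close. It gives the time, the measured TCP pose, the force, the opening and the grip force at its end, in the units of the state.
- ctrl.state(): the state, without advancing time (a new reading comes with each control period).
- eyes.grab_frame(name): name is "scene" or "top" or "wrist"; returns the picture (480x640x3 uint8, red, green, blue); there is no depth.
- eyes.camera_params(name): a dict with "fx", "fy", "cx", "cy" (pixels), "rvec" (rotation vector, rad) and "tvec" (3), from world to camera coordinates, as OpenCV has them. Camera axes: x right, y down, z forward; pixel columns grow to the right and rows downward; lengths in m; the calibration is good to about 2 mm. The wrist camera is an equidistant fisheye: a pixel r from the principal point sees the ray r / f radians off the axis. A picture is of the moment at which its call begins: read the wrist's pose just before it. camera_params takes no time and is no camera call; for the wrist camera it gives the pose at the moment of the call.
- ticket.sign_off(): hands the job in; it is judged then, once.
Trained networks look in the newest picture that a camera, given by its name, has taken for a name from the list of things; names that differ only in an ending like _2 or _b are one class to them, and where a whole thing is asked for, a point or a joint stands for the part that bears it (a point fixed in the world has none). Each returns a list of dicts, best first, with "p" (0 to 1); they miss things now and then, are a little off and sometimes report something else, mostly with a low value. They report only what shows in the picture. A call takes as long as a camera call. They do not tell look-alikes from the thing itself.
- eyes.spot_in(name, camera): "point" ([x, y, z] in m, in the coordinates of the camera as it stood for that picture, good to about 4 mm: the middle of the surface that is visible of it).
- eyes.spot_point(name, camera): "point" ([x, y, z] in m, in the coordinates of the camera as it stood for that picture, good to about 4 mm: a listed point, or the origin of a listed thing).
The state is a dict: "time_s": time; "qpos": joint angles; "dq": joint speeds; "joint_torque": joint torques, N m; "eef_pos": TCP position; "ee_rot": TCP orientation; "force": force on the tool from outside, world axes, zero at the start; "moment": the same for the moment, N m; "width": opening from 0.0 (shut) to 1.0 (fully open); "gripper_force": force on a finger pad.
Only numpy, scipy, OpenCV 4.12 (cv2) and the standard library are available. Lean on these libraries where they do the work, as an engineer would, in place of code of your own. Each camera call takes 0.05 s, during which the arm holds its last target. There are 200 camera calls.

## Working session

There is one attempt and no reset: what is moved stays moved. The work goes in short steps, Python scripts to look and compute and a shell command to move; the robot and the scene stay as the last step left them, time stands still between calls to the robot, and variables do not carry over. Pictures are saved under pics/ and viewed, at most 10 in all, crops included, and the job is handed in when it is done.

```bash
ls; mkdir -p pics; cat > h.py <<'E'
import numpy as np, cv2
from plant import ctrl, eyes, ticket
def w(cam,p,par=None):
    c=par or eyes.camera_params(cam); R=cv2.Rodrigues(np.array(c["rvec"],float))[0]
    return R.T@(np.array(p)-np.array(c["tvec"]).ravel())
def px(cam,P):
    c=eyes.camera_params(cam); R=cv2.Rodrigues(np.array(c["rvec"],float))[0]
    q=R@np.array(P)+np.array(c["tvec"]).ravel(); return [round(c["fx"]*q[0]/q[2]+c["cx"]),round(c["fy"]*q[1]/q[2]+c["cy"])]
E
python3 - <<'E'
from h import *
np.set_printoptions(precision=3,suppress=True)
for cam in ["scene","top"]:
    im=eyes.grab_frame(cam); cv2.imwrite(f"pics/{cam}0.png",im[:,:,::-1])
    for n in ["tray_handle","hopper_mouth","ball_1_center"]:
        for d in eyes.spot_point(n,cam):
            P=w(cam,d["point"]); print(cam,n,round(d["p"],2),P,px(cam,P))
s=ctrl.state(); print(s["time_s"],s["eef_pos"],s["ee_rot"])
E
```

```text
pics
scene tray_handle 0.65 [ 0.67  -0.148  0.079] [400, 252]
scene tray_handle 0.61 [0.46  0.265 0.075] [243, 215]
scene hopper_mouth 0.9 [0.501 0.013 0.119] [308, 236]
top tray_handle 0.95 [ 0.668 -0.145  0.079] [410, 196]
top tray_handle 0.72 [0.463 0.272 0.077] [219, 289]
top hopper_mouth 0.67 [0.498 0.018 0.119] [337, 271]
top hopper_mouth 0.64 [0.503 0.256 0.021] [232, 272]
0.4 [0.247 0.519 0.207] [[-0.903  0.429 -0.   ]
 [ 0.429  0.903 -0.   ]
 [ 0.    -0.    -1.   ]]
```

View pics/scene0.png

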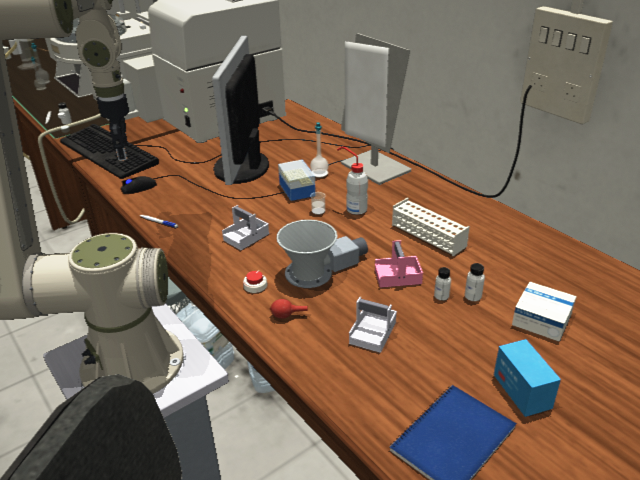

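View pics/top0.png

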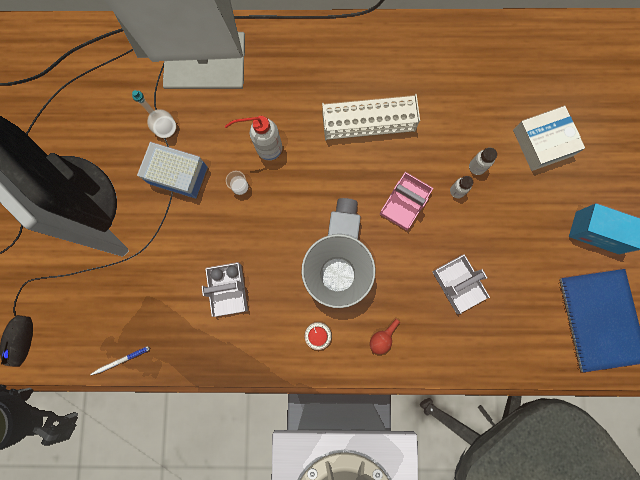

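Three tray shapes show in the top view: a grey one at (224,289) with two dark balls at its back, an empty grey one at (462,284), and a pink decoy at (407,200). The left grey tray at (224,289) fits the task because it is the loaded one. I'll confirm it in one crop.

```bash
python3 - <<'E'
from h import *
im=cv2.imread("pics/top0.png"); c=im[245:335,180:270]; cv2.imwrite("pics/crop0.png",cv2.resize(c,(600,600),interpolation=cv2.INTER_CUBIC))
c=eyes.camera_params("top");print(c)
E
```

```text
{'fx': 474.5008571435224, 'fy': 474.5008571435224, 'cx': 320.49704516894053, 'cy': 236.4005610829312, 'rvec': array([ 2.12973855, -2.12185905,  0.15736618]), 'tvec': array([0.05175415, 0.58244571, 1.02010272])}
```

View pics/crop0.png

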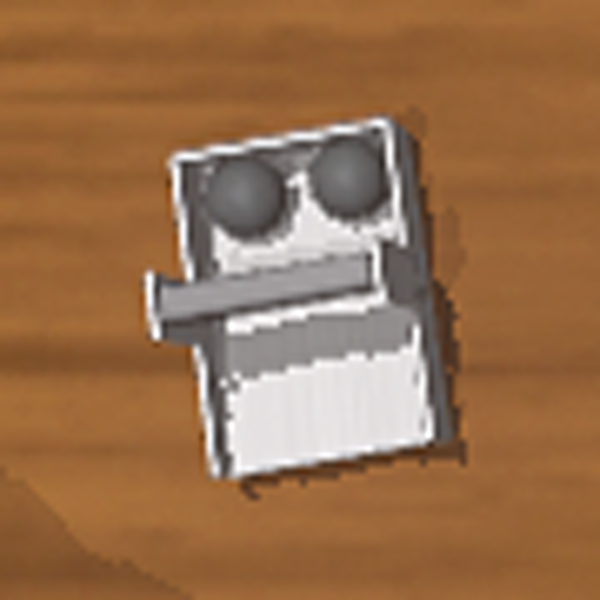

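The crop shows two balls at the back wall (245,195 and 350,175) and a grey bar from (160,300) to (375,275), so this is the loaded tray. The interface can't pitch the tool. I'll grip the bar by its ends, so the tray can pivot about the bar, and tip it by pressing its underside on the hopper rim.

```bash
cat >> h.py <<'E'
def ray(cam,u,v,z):
    c=eyes.camera_params(cam); R=cv2.Rodrigues(np.array(c["rvec"],float))[0]
    o=-R.T@np.array(c["tvec"]).ravel(); d=R.T@np.array([(u-c["cx"])/c["fx"],(v-c["cy"])/c["fy"],1]); return o+d*(z-o[2])/d[2]
def go(P,ydir):
    "tool-frame offset to P and twist (deg) bringing tool y to world angle ydir (deg)"
    s=ctrl.state(); R=np.array(s["ee_rot"]); d=R.T@(np.array(P)-s["eef_pos"])
    a=np.degrees(np.arctan2(R[1,1],R[0,1])); t=-((ydir-a+90)%180-90)
    print("t",s["time_s"],"pos",np.round(s["eef_pos"],4),"yang",round(a,1),"offset mm",np.round(d*1000,1),"twist",round(t,1),"w",s["width"])
E
python3 - <<'E'
from h import *
f=lambda u,v,z: ray("top",180+u*.15,245+v*.15,z)
def ang(p,q): d=p-q; print(np.degrees(np.arctan2(d[1],d[0])),(p+q)/2,np.linalg.norm(d))
ang(f(172,157,.036),f(390,120,.036))   # back wall top
ang(f(215,475,.03),f(440,443,.03))
ang(f(155,305,.09),f(378,275,.09))
ang(f(172,157,.036),f(215,475,.03))
go([.462,.269,.15],98)
print(eyes.camera_params("wrist"))
E
```

```text
99.8767099146695 [0.51646665 0.27675996 0.036     ] 0.07502923370810295
98.2924259626987 [0.40904109 0.2581395  0.03      ] 0.07630962227720364
97.87506738969572 [0.46212019 0.26718303 0.09      ] 0.07200180033135818
9.50118163890275 [0.45678501 0.30480699 0.033     ] 0.10814137602833501
t 0.4 pos [0.2469 0.5193 0.2069] yang 64.6 offset mm [-301.8 -133.6   56.9] twist -33.4 w 1.003022479887877
{'fx': 371.64829954431775, 'fy': 371.64829954431775, 'cx': 322.2426092860092, 'cy': 236.66085937653585, 'rvec': array([-2.4212972 , -1.52894401, -0.24511072]), 'tvec': array([-0.57473745, -0.04021561,  0.38040108])}
```

```bash
python3 -m inch '[{"offset":[-0.038,-0.017,0.003],"twist":0},{"offset":[-0.038,-0.017,0.003],"twist":0},{"offset":[-0.038,-0.017,0.003],"twist":0},{"offset":[-0.038,-0.017,0.003],"twist":0},{"offset":[-0.038,-0.017,0.003],"twist":0},{"offset":[-0.038,-0.017,0.003],"twist":0},{"offset":[-0.038,-0.017,0.003],"twist":0},{"offset":[-0.036,-0.015,0.003],"twist":0}]' 1 30
python3 -m inch '[{"offset":[0,0,0],"twist":-8.5},{"offset":[0,0,0],"twist":-8.5},{"offset":[0,0,0],"twist":-8.5},{"offset":[0,0,0],"twist":-8.5},{"offset":[0,0,0],"twist":0},{"offset":[0,0,0],"twist":0}]'
python3 - <<'E'
from h import *
par=eyes.camera_params("wrist")
im=eyes.grab_frame("wrist"); cv2.imwrite("pics/w1.png",im[:,:,::-1])
for d in eyes.spot_point("tray_handle","wrist"): print(d["p"],w("wrist",d["point"],par))
for d in eyes.spot_point("ball_1_center","wrist"): print("b",d["p"],w("wrist",d["point"],par))
for d in eyes.spot_point("hopper_mouth","wrist"): print("h",d["p"],w("wrist",d["point"],par))
go([.462,.269,.07],98.8); print(par["rvec"],par["tvec"])
E
```

```text
time_s: 1.4
eef_pos: [0.463, 0.2675, 0.1831]
ee_rot: [[-0.903, 0.43, 0.0], [0.43, 0.903, 0.0], [-0.0, 0.0, -1.0]]
force: [-0.7, 0.3, -0.4]
width: 1.003
gripper_force: 0.0
time_s: 2.15
eef_pos: [0.4621, 0.2687, 0.1831]
ee_rot: [[-0.989, -0.147, 0.0], [-0.147, 0.989, 0.0], [-0.0, 0.0, -1.0]]
force: [-0.3, 0.7, -0.1]
width: 1.004
gripper_force: 0.0
0.7 [0.45773233 0.27159634 0.07337047]
b 0.97 [0.49614413 0.29068005 0.02427357]
h 0.8 [0.49799069 0.01850343 0.12082244]
t 2.35 pos [0.4621 0.2687 0.183 ] yang 98.5 offset mm [1.00e-01 3.00e-01 1.13e+02] twist -0.3 w 1.0038003926562395
[-1.90403572 -2.20575546 -0.35469672] [-0.19812888 -0.50461389  0.20265082]
```

View pics/w1.png

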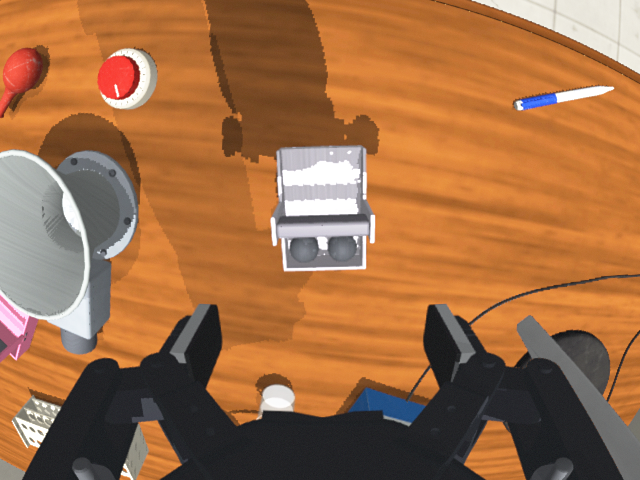

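The wrist view shows the bar from (275,225) to (373,228), aligned with and centred between the fingers at (205,340) and (440,340). I'll check the centre by ray before going down.

```bash
python3 - <<'E'
from h import *
c=eyes.camera_params("wrist"); R=cv2.Rodrigues(c["rvec"])[0]; o=-R.T@c["tvec"]
def fr(u,v,z):
    x=np.array([u-c["cx"],v-c["cy"]]); r=np.linalg.norm(x); t=r/c["fx"]; d=R.T@np.r_[x/r*np.sin(t),np.cos(t)]; return o+d*(z-o[2])/d[2]
a,b=fr(373,226,.085),fr(275,226,.085); print(a,b,(a+b)/2,np.linalg.norm(a-b))
a,b=fr(370,219,.09),fr(278,219,.09); print(a,b,(a+b)/2)
E
python3 -m inch '[{"offset":[0,0,0.02],"twist":0},{"offset":[0,0,0.02],"twist":0},{"offset":[0,0,0.01],"twist":0},{"offset":[0,0,0],"twist":0}]'
```

```text
[0.45501893 0.305914   0.085     ] [0.46584937 0.23328528 0.085     ] [0.46043415 0.26959964 0.085     ] 0.07343180118260477
[0.44873917 0.3017867  0.09      ] [0.45865747 0.2353143  0.09      ] [0.45369832 0.2685505  0.09      ]
time_s: 2.85
eef_pos: [0.4616, 0.2685, 0.1324]
ee_rot: [[-0.989, -0.149, -0.001], [-0.149, 0.989, -0.0], [0.001, -0.0, -1.0]]
force: [-0.1, -0.1, -0.1]
width: 0.996
gripper_force: 0.0
```

```bash
python3 -m inch '[{"offset":[0.001,0.001,0.02],"twist":0},{"offset":[0,0,0.02],"twist":0},{"offset":[0,0,0.012],"twist":0},{"offset":[0,0,0.01],"twist":0},{"offset":[0,0,0],"twist":0}]'
python3 -m inch '[{"offset":[0,0,0],"twist":0},{"offset":[0,0,0],"twist":0},{"offset":[0,0,0],"twist":0},{"offset":[0,0,0],"twist":0}]' 0 40
python3 - <<'E'
from h import *
im=eyes.grab_frame("wrist"); cv2.imwrite("pics/w2.png",im[:,:,::-1])
E
```

```text
time_s: 3.48
eef_pos: [0.4608, 0.2694, 0.0707]
ee_rot: [[-0.989, -0.149, -0.001], [-0.149, 0.989, -0.0], [0.001, -0.0, -1.0]]
force: [-0.3, -0.1, 0.7]
width: 1.002
gripper_force: 0.0
time_s: 3.98
eef_pos: [0.4611, 0.2695, 0.0712]
ee_rot: [[-0.989, -0.149, 0.0], [-0.149, 0.989, 0.0], [-0.0, 0.0, -1.0]]
force: [-1.3, 1.0, 0.1]
width: 0.144
gripper_force: 0.0
```

View pics/w2.png

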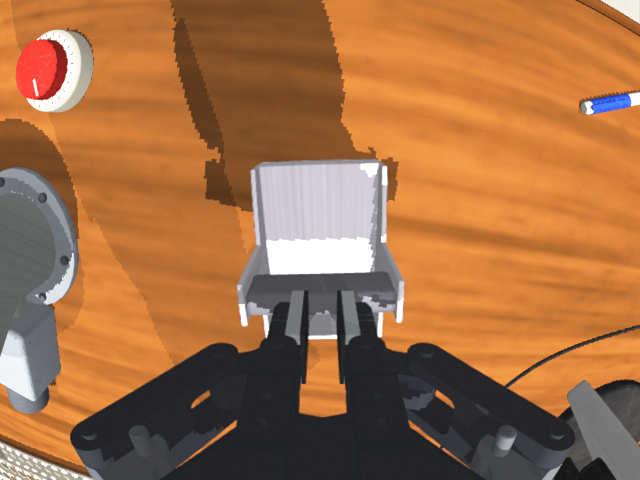

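```bash
python3 - <<'E'
from h import *
s=ctrl.state(); print(s["width"],s["gripper_force"],s["eef_pos"])
c=eyes.camera_params("wrist"); R=cv2.Rodrigues(c["rvec"])[0]; o=-R.T@c["tvec"]; print("cam",o, "axis",R[2])
def pj(P):
    q=R@np.array(P)+c["tvec"]; t=np.arctan2(np.hypot(q[0],q[1]),q[2]); k=c["fx"]*t/np.hypot(q[0],q[1]); return (q[:2]*k+[c["cx"],c["cy"]]).round()
a=np.radians(8.8); ex=np.array([np.cos(a),np.sin(a),0]); ey=np.array([-np.sin(a),np.cos(a),0])
h=np.array([.460,.2695,0])
for l,m in [("top front",(-6,90)),("top back",(6,90)),("bot back",(6,64)),("bot front",(-6,64)),("floor mouth",(-55,22)),("backwall",(55,36))]:
    print(l,[pj(h+ex*m[0]/1e3+ey*k+[0,0,m[1]/1e3]) for k in(-.035,.035)])
print("tip",pj([.461,.2695,.057]))
E
```

```text
0.05546880701910642 0.0 [0.46104995 0.26951544 0.07114315]
cam [0.38158093 0.25707089 0.23852717] axis [ 0.30899437  0.04767086 -0.9498684 ]
top front [array([246., 289.]), array([401., 288.])]
top back [array([248., 312.]), array([399., 311.])]
bot back [array([257., 287.]), array([390., 287.])]
bot front [array([255., 266.]), array([391., 266.])]
floor mouth [array([263., 161.]), array([382., 161.])]
backwall [array([269., 336.]), array([377., 335.])]
tip [323. 273.]
```

The fingers closed with no contact, although the tray pose (mouth row 160, back wall row 336) matches my model. I'll look closer at where the tips are.

```bash
python3 - <<'E'
from h import *
a=eyes.grab_frame("wrist")[220:400,200:440]; b=eyes.grab_frame("scene")[165:275,170:320]
s=ctrl.state(); print(s["width"],s["gripper_force"])
f=lambda i:cv2.resize(i,(400,300),interpolation=cv2.INTER_CUBIC)
cv2.imwrite("pics/c3.png",np.hstack([f(a),f(b)])[:,:,::-1])
E
```

```text
-3.329032507039235e-05 0.0
```

View pics/c3.png

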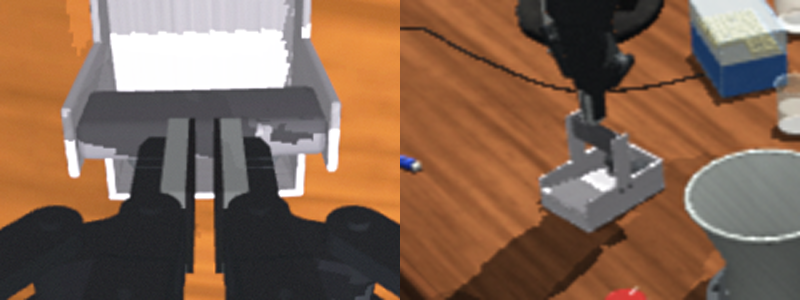

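```bash
python3 - <<'E'
from h import *
a=np.radians(8.8); ex=np.array([np.cos(a),np.sin(a),0]); ey=np.array([-np.sin(a),np.cos(a),0]); h=np.array([.460,.2695,0])
def pjw(P):
    c=eyes.camera_params("wrist"); R=cv2.Rodrigues(c["rvec"])[0]
    q=R@np.array(P)+c["tvec"]; r=np.hypot(q[0],q[1]); k=c["fx"]*np.arctan2(r,q[2])/r; return q[:2]*k+[c["cx"],c["cy"]]
def pjs(P):
    c=eyes.camera_params("scene"); R=cv2.Rodrigues(c["rvec"])[0]; q=R@np.array(P)+c["tvec"]; return np.array([c["fx"]*q[0]/q[2]+c["cx"],c["fy"]*q[1]/q[2]+c["cy"]])
out=[]
for cam,pj,(x,y,W,H) in [("wrist",pjw,(200,220,240,180)),("scene",pjs,(210,180,80,60))]:
    i=cv2.resize(eyes.grab_frame(cam)[y:y+H,x:x+W],(400,300),interpolation=cv2.INTER_CUBIC); k=400/W
    pt=lambda P: tuple(int(v) for v in (pj(P)-[x,y])*k)
    B=lambda u,v,z: pt(h+ex*u/1e3+ey*v/1e3+[0,0,z/1e3])
    for z in(64,90): cv2.polylines(i,[np.array([B(-6,-35,z),B(-6,35,z),B(6,35,z),B(6,-35,z)])],True,(255,0,0) if z>80 else (0,0,255),1)
    for z in(57,71): cv2.circle(i,pt([.461,.2695,z/1e3]),4,(0,255,0) if z<60 else (255,255,0),-1)
    out.append(i)
cv2.imwrite("pics/c4.png",np.hstack(out)[:,:,::-1])
E
```

```text
(no output)
```

View pics/c4.png

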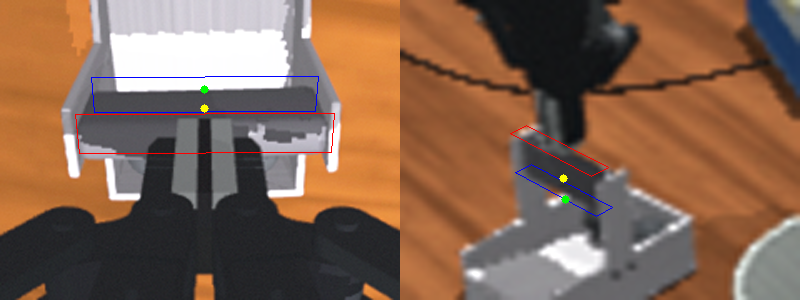

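The picture shows the bar exactly where I modelled it (red and blue boxes). The shut fingers seem to overlap its middle, with zero pad force. I'll lift and compare finger pixels in the wrist image numerically to find where the tips really are.

```bash
cat > tip.py <<'E'
from h import *
im=eyes.grab_frame("wrist"); g=cv2.cvtColor(im,cv2.COLOR_RGB2GRAY)
for c in (300,310,322,332,344): print(c,g[262:322:3,c])
s=ctrl.state(); print(s["force"],s["moment"],s["eef_pos"],s["width"])
E
python3 tip.py
python3 -m inch '[{"offset":[0,0,-0.01],"twist":0},{"offset":[0,0,-0.015],"twist":0},{"offset":[0,0,-0.02],"twist":0},{"offset":[0,0,-0.02],"twist":0},{"offset":[0,0,-0.02],"twist":0},{"offset":[0,0,0],"twist":0}]'
python3 tip.py; python3 - <<'E'
from h import *
for cam in("top",):
  eyes.grab_frame(cam)
  for d in eyes.spot_point("tray_handle",cam): print(d["p"],w(cam,d["point"]))
E
```

```text
300 [254 254 254 254 185  76  76  77  75  74  78  87  88  88  35  37  37  37
  36  36]
310 [254 254 254 254 147  75  74  75  76  74 120 119 116 116 117 119 118 117
 118 116]
322 [254 254 254 254 113  79  75  77  74  77  33  33  35  34  34  34  31  31
  32  29]
332 [254 254 254 255  98  81  80  82  77  76 123 126 126 127 126 117 117 119
 120 118]
344 [254 254 254 255  88  82  80  82  86  82  96 101  88  89  33  37  35  37
  37  36]
[-0.47039569 -0.64747088 -0.70058482] [-0.00043787 -0.01789986 -0.00940457] [0.46098097 0.26947841 0.07101699] -0.0019949630787092403
time_s: 5.03
eef_pos: [0.4626, 0.2702, 0.1587]
ee_rot: [[-0.989, -0.149, 0.005], [-0.149, 0.989, 0.002], [-0.005, 0.001, -1.0]]
force: [1.0, 0.0, -0.7]
width: 0.001
gripper_force: 0.0
300 [141 131 125 111 126 188 209 119 117 120 120 120 151 156  33  36  33  35
  38  36]
310 [120 116 120 129 126 239 185 121 138 138 116 114 116 117 117 117 117 117
 117 114]
322 [141 129 126 128 128 252 169 138 141 146  35  33  29  30  31  27  33  33
  31  33]
332 [113 107 125 128 127 255 153 131 135 142 121 124 125 125 124 124 122 114
 117 116]
344 [137 129 122 130 126 255 154 137 137 139 144 139 138 137  38  37  40  35
  39  36]
[-0.12029821  0.08918436 -1.14910305] [ 0.00729904 -0.04135213 -0.00135641] [0.46180702 0.2698222  0.15730075] 0.002076223321928045
0.96 [ 0.67212296 -0.14338642  0.07799699]
0.72 [0.46720542 0.27352568 0.07738955]
```

```bash
python3 - <<'E'
from h import *
s=ctrl.state(); p=np.array(s["eef_pos"]); print(p)
x,y,W,H=160,100,160,120
i=cv2.resize(eyes.grab_frame("scene")[y:y+H,x:x+W],(800,600),interpolation=cv2.INTER_CUBIC)
for dz,col in((-.014,(0,255,0)),(0,(255,255,0)),(.04,(255,0,0))):
    q=px("scene",p+[0,0,dz]); cv2.circle(i,((q[0]-x)*5,(q[1]-y)*5),4,col,-1)
cv2.imwrite("pics/c5.png",i[:,:,::-1])
E
```

```text
[0.46071218 0.26937316 0.15568749]
```

View pics/c5.png

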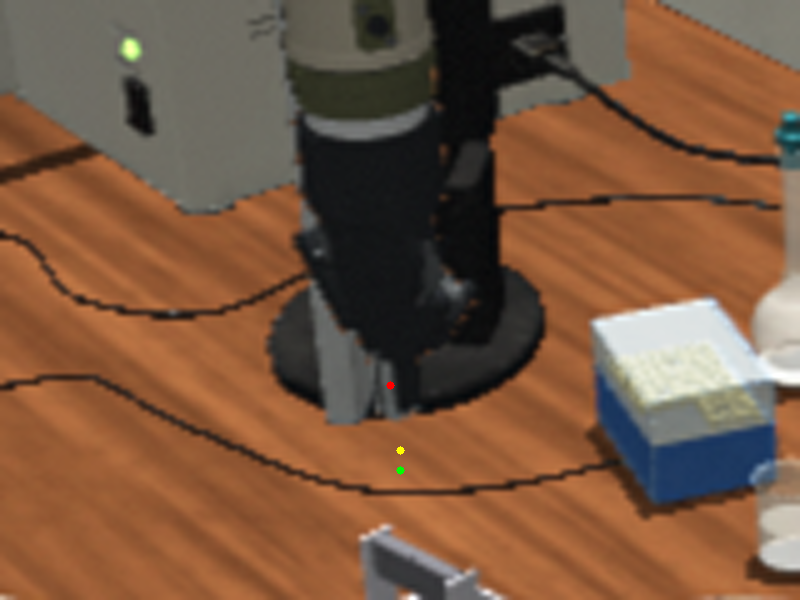

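The scene shows the shut tips at (235,184), about 20 mm above the reported TCP instead of 14 mm below it. So the fingers had closed just above the bar. I'll work out the tip offset from these two views.

```bash
python3 - <<'E'
from h import *
s=ctrl.state(); p=np.array(s["eef_pos"]); T=np.array(s["ee_rot"])
c=eyes.camera_params("scene"); R=cv2.Rodrigues(c["rvec"])[0]; o=-R.T@c["tvec"]
for u,v in ((373,418),(345,422),(400,412)):
    d=R.T@np.array([(160+u/5-c["cx"])/c["fx"],(100+v/5-c["cy"])/c["fy"],1])
    ot,dt=T.T@(o-p),T.T@d; k=-ot[1]/dt[1]; print("scene tool-frame at y=0",(ot+k*dt).round(4))
c=eyes.camera_params("wrist"); R=cv2.Rodrigues(c["rvec"])[0]; o=-R.T@c["tvec"]
for v in (291,303):
    x=np.array([322-c["cx"],v-c["cy"]]); r=np.linalg.norm(x); d=T.T@R.T@np.r_[x/r*np.sin(r/c["fx"]),np.cos(r/c["fx"])]; ot=T.T@(o-p)
    for z in(-.03,-.02,-.01,0,.014): print("wrist",v,z,(ot+d*(z-ot[2])/d[2]).round(4))
E
```

```text
scene tool-frame at y=0 [ 0.0149  0.     -0.0252]
scene tool-frame at y=0 [ 0.0337  0.     -0.0305]
scene tool-frame at y=0 [-0.0036  0.     -0.0213]
wrist 291 -0.03 [ 0.0116 -0.0004 -0.03  ]
wrist 291 -0.02 [ 0.0066 -0.0004 -0.02  ]
wrist 291 -0.01 [ 0.0016 -0.0004 -0.01  ]
wrist 291 0 [-0.0034 -0.0004  0.    ]
wrist 291 0.014 [-0.0104 -0.0004  0.014 ]
wrist 303 -0.03 [ 0.006  -0.0004 -0.03  ]
wrist 303 -0.02 [ 0.0006 -0.0004 -0.02  ]
wrist 303 -0.01 [-0.0048 -0.0004 -0.01  ]
wrist 303 0 [-0.0103 -0.0004  0.    ]
wrist 303 0.014 [-0.0178 -0.0004  0.014 ]
```

```bash
python3 -m inch '[{"offset":[0,0,0],"twist":0},{"offset":[0,0,0],"twist":0},{"offset":[0,0,0],"twist":0},{"offset":[0,0,0],"twist":0},{"offset":[0,0,0.01],"twist":0},{"offset":[0,0,0.02],"twist":0},{"offset":[0,0,0.02],"twist":0},{"offset":[0,0,0.02],"twist":0}]' 1 40
python3 - <<'E'
from h import *
go([.460,.2695,.024],98.8); print(ctrl.state()["force"])
E
```

```text
time_s: 6.22
eef_pos: [0.4607, 0.2694, 0.0847]
ee_rot: [[-0.989, -0.149, -0.0], [-0.149, 0.989, -0.0], [0.0, -0.0, -1.0]]
force: [1.0, 0.3, -0.1]
width: 0.996
gripper_force: 0.0
t 6.225 pos [0.4607 0.2694 0.0847] yang 98.6 offset mm [ 0.6  0.2 60.7] twist -0.2 w 0.9963964243564288
[ 1.01011219  0.3194005  -0.13384938]
```

```bash
python3 -m inch '[{"offset":[0,0,0.015],"twist":0},{"offset":[0,0,0.015],"twist":0},{"offset":[0,0,0.01],"twist":0},{"offset":[0,0,0],"twist":0}]'
python3 -m inch '[{"offset":[0,0,0.01],"twist":0},{"offset":[0,0,0.01],"twist":0},{"offset":[0,0,0],"twist":0}]'
python3 -m inch '[{"offset":[0,0,0],"twist":0},{"offset":[0,0,0],"twist":0},{"offset":[0,0,0],"twist":0},{"offset":[0,0,0],"twist":0}]' 0 40
```

```text
time_s: 6.72
eef_pos: [0.4604, 0.2693, 0.0452]
ee_rot: [[-0.989, -0.149, -0.001], [-0.149, 0.989, -0.0], [0.001, -0.0, -1.0]]
force: [-0.4, -0.2, 0.5]
width: 0.998
gripper_force: 0.0
time_s: 7.1
eef_pos: [0.4602, 0.2692, 0.025]
ee_rot: [[-0.989, -0.149, -0.002], [-0.149, 0.989, -0.001], [0.002, -0.0, -1.0]]
force: [0.3, 0.1, -0.6]
width: 1.001
gripper_force: 0.0
time_s: 7.6
eef_pos: [0.4608, 0.2694, 0.0261]
ee_rot: [[-0.989, -0.149, -0.0], [-0.149, 0.989, -0.0], [0.0, -0.0, -1.0]]
force: [-0.9, -1.6, 1.5]
width: 0.887
gripper_force: 48.4
```

```bash
python3 -m inch '[{"offset":[0,0,-0.005],"twist":0},{"offset":[0,0,-0.01],"twist":0},{"offset":[0,0,-0.02],"twist":0},{"offset":[0,0,-0.025],"twist":0},{"offset":[0,0,-0.025],"twist":0},{"offset":[0,0,-0.025],"twist":0},{"offset":[0,0,-0.025],"twist":0},{"offset":[0,0,-0.015],"twist":0},{"offset":[0,0,-0.01],"twist":0},{"offset":[0,0,0],"twist":0}]'
python3 - <<'E'
from h import *
par=eyes.camera_params("wrist"); im=eyes.grab_frame("wrist"); cv2.imwrite("pics/w6.png",im[:,:,::-1])
for n in("tray_handle","ball_1_center","hopper_mouth"):
  for d in eyes.spot_point(n,"wrist"): print(n,round(d["p"],2),w("wrist",d["point"],par))
s=ctrl.state(); print(s["eef_pos"],s["force"],s["moment"],s["width"],s["gripper_force"])
E
```

```text
time_s: 8.85
eef_pos: [0.4612, 0.2696, 0.1864]
ee_rot: [[-0.989, -0.149, 0.001], [-0.149, 0.989, 0.0], [-0.001, 0.0, -1.0]]
force: [-0.5, 0.5, -3.0]
width: 0.884
gripper_force: 48.6
tray_handle 0.9 [0.45896372 0.27546885 0.23501123]
hopper_mouth 0.9 [0.49691534 0.01700239 0.11978797]
[0.46039947 0.26923833 0.18499558] [-0.08250544  0.60392216 -3.36911587] [-0.00082909  0.08772797 -0.03006316] 0.8813094806445193 48.622782826423645
```

View pics/w6.png

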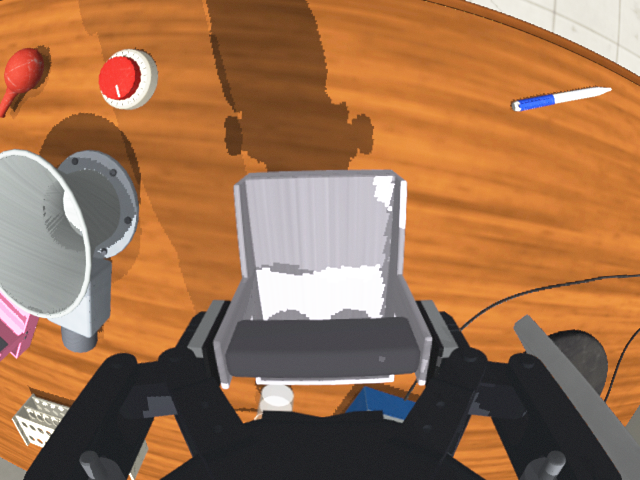

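The wrist view shows the tray held level between the fingers (mouth row 172, bar at rows 320-375), with the balls behind the bar. Next I carry it over the hopper so its back overhangs the far rim.

```bash
python3 -m inch '[{"offset":[-0.002,-0.015,0],"twist":0},{"offset":[-0.002,-0.03,0],"twist":0},{"offset":[-0.002,-0.04,0],"twist":0},{"offset":[-0.002,-0.045,0],"twist":0},{"offset":[-0.002,-0.045,0],"twist":0},{"offset":[-0.002,-0.04,0],"twist":0},{"offset":[-0.002,-0.025,0],"twist":0},{"offset":[-0.0025,-0.0155,0],"twist":0},{"offset":[0,0,0],"twist":0},{"offset":[0,0,0],"twist":0}]'
cat > look.py <<'E'
from h import *
s=ctrl.state(); p=np.array(s["eef_pos"]); T=np.array(s["ee_rot"])
H=np.array([.498,.0165,.12]); a=np.radians(8.8); ex=np.array([np.cos(a),np.sin(a),0])
P=p+[0,0,.051]; d=P-H
print("t",s["time_s"],"pivot u %.1f v %.1f above rim %.1f"%(1e3*d@ex,1e3*d@[-ex[1],ex[0],0],1e3*d[2]),"F",np.round(s["force"],1),"w",round(s["width"],3),round(s["gripper_force"]))
c=eyes.camera_params("wrist"); R=cv2.Rodrigues(c["rvec"])[0]
im=eyes.grab_frame("wrist"); cv2.imwrite("pics/last.png",im[:,:,::-1])
for d in eyes.spot_point("tray_handle","wrist"):
    if d["p"]>.3: print("handle-rim",np.round(1e3*(w("wrist",d["point"],c)-H)))
for t in range(-20,60,10):
    th=np.radians(t); x,z=-.055,-.055; q=P+ex*(x*np.cos(th)-z*np.sin(th))+[0,0,x*np.sin(th)+z*np.cos(th)]
    q=R@q+c["tvec"]; r=np.hypot(q[0],q[1]); print(t,"row",round(c["cy"]+q[1]*c["fx"]*np.arctan2(r,q[2])/r),end="; ")
g=cv2.cvtColor(im,cv2.COLOR_RGB2GRAY); print("\ncol 322 rows 130-314 step 8",g[130:314:8,322].tolist())
E
python3 look.py
```

```text
time_s: 10.3
eef_pos: [0.515, 0.0199, 0.1859]
ee_rot: [[-0.989, -0.15, -0.001], [-0.15, 0.989, 0.001], [0.0, 0.001, -1.0]]
force: [0.0, 0.8, -3.5]
width: 0.881
gripper_force: 48.7
t 10.3 pivot u 17.4 v 0.8 above rim 116.9 F [ 0.   0.8 -3.5] w 0.881 49
handle-rim [ 170. -161.  -39.]
handle-rim [ 12.   6. 115.]
-20 row 143; -10 row 157; 0 row 173; 10 row 192; 20 row 211; 30 row 232; 40 row 254; 50 row 276; 
col 322 rows 130-314 step 8 [85, 84, 85, 105, 102, 108, 131, 131, 133, 129, 131, 132, 132, 132, 132, 130, 131, 131, 248, 247, 247, 246, 246]
```

```bash
python3 -m inch '[{"offset":[0,0,0.015],"twist":0},{"offset":[0,0,0.015],"twist":0},{"offset":[0,0,0.007],"twist":0},{"offset":[0,0,0],"twist":0}]'
python3 -m inch '[{"offset":[0.003,0,0.003],"twist":0},{"offset":[0.004,0,0.004],"twist":0},{"offset":[0.005,0,0.006],"twist":0},{"offset":[0.005,0,0.006],"twist":0},{"offset":[0,0,0],"twist":0}]'
python3 look.py
```

```text
time_s: 10.9
eef_pos: [0.5146, 0.0195, 0.1479]
ee_rot: [[-0.989, -0.149, -0.002], [-0.149, 0.989, 0.0], [0.002, 0.001, -1.0]]
force: [0.0, -1.1, -3.5]
width: 0.883
gripper_force: 48.8
time_s: 11.52
eef_pos: [0.4983, 0.0168, 0.1325]
ee_rot: [[-0.989, -0.15, 0.002], [-0.15, 0.989, -0.0], [-0.002, -0.0, -1.0]]
force: [-6.9, 0.5, 11.2]
width: 0.883
gripper_force: 48.9
t 11.525 pivot u 0.4 v 0.3 above rim 63.5 F [-6.9  0.5 11.2] w 0.883 49
handle-rim [-2.  1. 63.]
-20 row 143; -10 row 157; 0 row 173; 10 row 191; 20 row 211; 30 row 232; 40 row 253; 50 row 276; 
col 322 rows 130-314 step 8 [107, 88, 85, 84, 84, 85, 89, 98, 98, 135, 136, 137, 136, 136, 133, 134, 137, 133, 253, 252, 252, 252, 252]
```

The tilt is about 16°, with roughly 15 N on the rim. I'll keep going.

```bash
python3 -m inch '[{"offset":[0.002,0,0.005],"twist":0},{"offset":[0.002,0,0.005],"twist":0},{"offset":[0.002,0,0.005],"twist":0},{"offset":[0.002,0,0.005],"twist":0},{"offset":[0,0,0],"twist":0}]'
python3 look.py
python3 - <<'E'
from h import *
for cam in("top","scene"):
  eyes.grab_frame(cam)
  for d in eyes.spot_point("ball_1_center",cam): print(cam,round(d["p"],2),w(cam,d["point"])-[.498,.0165,.12])
E
```

```text
time_s: 12.25
eef_pos: [0.4861, 0.015, 0.1112]
ee_rot: [[-0.989, -0.149, -0.006], [-0.149, 0.989, -0.002], [0.006, -0.001, -1.0]]
force: [-16.4, -3.6, 12.7]
width: 0.891
gripper_force: 50.8
t 12.25 pivot u -12.0 v 0.3 above rim 42.2 F [-16.4  -3.6  12.7] w 0.891 51
handle-rim [-19.  -1.  41.]
-20 row 143; -10 row 157; 0 row 173; 10 row 192; 20 row 211; 30 row 232; 40 row 254; 50 row 276; 
col 322 rows 130-314 step 8 [51, 50, 50, 75, 100, 82, 85, 82, 70, 50, 51, 49, 49, 146, 145, 145, 145, 144, 248, 245, 246, 246, 247]
scene 0.5 [-0.04630487  0.00090482 -0.01694288]
```

```bash
python3 -m inch '[{"offset":[0,0,0.004],"twist":0},{"offset":[0,0,0.004],"twist":0},{"offset":[0,0,0],"twist":0},{"offset":[0,0,0],"twist":0}]'
python3 look.py
python3 - <<'E'
from h import *
for cam in("top","scene","wrist"):
  c=eyes.camera_params(cam)
  eyes.grab_frame(cam)
  for d in eyes.spot_point("ball_1_center",cam): print(cam,round(d["p"],2),w(cam,d["point"],c)-[.498,.0165,.12])
E
```

```text
time_s: 13.05
eef_pos: [0.4833, 0.0147, 0.1024]
ee_rot: [[-0.989, -0.149, -0.012], [-0.149, 0.989, -0.003], [0.012, -0.001, -1.0]]
force: [-22.6, -5.9, 15.7]
width: 0.886
gripper_force: 51.1
t 13.05 pivot u -14.8 v 0.4 above rim 33.4 F [-22.6  -5.9  15.7] w 0.886 51
handle-rim [-24.  -1.  35.]
-20 row 143; -10 row 157; 0 row 173; 10 row 192; 20 row 211; 30 row 232; 40 row 254; 50 row 276; 
col 322 rows 130-314 step 8 [60, 53, 51, 51, 72, 103, 86, 85, 84, 79, 56, 53, 51, 52, 48, 145, 146, 146, 233, 243, 242, 243, 243]
scene 0.38 [-0.04146343  0.00598306 -0.02842251]
wrist 0.97 [-0.0432126   0.00422018 -0.02443818]
```

The tilt is about 36°, and one ball is at the mouth against the near funnel wall. I'll lift with the tilt held by friction to make room for the balls to drop.

```bash
python3 -m inch '[{"offset":[-0.001,0,-0.006],"twist":0},{"offset":[-0.002,0,-0.008],"twist":0},{"offset":[-0.002,0,-0.008],"twist":0},{"offset":[0,0,0],"twist":0},{"offset":[0,0,0],"twist":0}]'
cat > balls.py <<'E'
from h import *
for cam in("top","scene","wrist"):
  c=eyes.camera_params(cam)
  eyes.grab_frame(cam)
  for d in eyes.spot_point("ball_1_center",cam): print(cam,round(d["p"],2),w(cam,d["point"],c)-[.498,.0165,.12])
E
python3 look.py; python3 balls.py
```

```text
time_s: 14.08
eef_pos: [0.4957, 0.0164, 0.1239]
ee_rot: [[-0.989, -0.149, -0.0], [-0.149, 0.989, 0.0], [0.0, 0.0, -1.0]]
force: [-0.0, -0.2, -2.2]
width: 0.882
gripper_force: 48.8
t 14.075 pivot u -2.3 v 0.3 above rim 54.9 F [-0.  -0.2 -2.2] w 0.882 49
handle-rim [-12.  -1.  61.]
-20 row 143; -10 row 157; 0 row 173; 10 row 191; 20 row 211; 30 row 232; 40 row 253; 50 row 276; 
col 322 rows 130-314 step 8 [58, 99, 83, 84, 84, 80, 82, 100, 96, 95, 97, 95, 99, 95, 143, 144, 144, 147, 241, 241, 242, 242, 242]
```

The weight fell from 3.5 N to about 2 N, so both balls seem to be out. I'll lift clear and look.

```bash
python3 -m inch '[{"offset":[0,0,-0.015],"twist":0},{"offset":[0,0,-0.025],"twist":0},{"offset":[0,0,-0.025],"twist":0},{"offset":[0,0,-0.015],"twist":0},{"offset":[0,0.015,0],"twist":0},{"offset":[0,0.03,0],"twist":0},{"offset":[0,0.04,0],"twist":0},{"offset":[0,0.045,0],"twist":0},{"offset":[0,0.045,0],"twist":0},{"offset":[0,0.04,0],"twist":0}]'
python3 -m inch '[{"offset":[0,0.025,0],"twist":0},{"offset":[0,0.015,0],"twist":0},{"offset":[0,0,0],"twist":0},{"offset":[0,0,0],"twist":0}]'
python3 look.py; python3 balls.py
python3 - <<'E'
import cv2,numpy as np
from h import *
a=eyes.grab_frame("top")[200:340,160:400]; b=eyes.grab_frame("scene")[120:300,190:430]
f=lambda i:cv2.resize(i,(400,300),interpolation=cv2.INTER_CUBIC)
cv2.imwrite("pics/end.png",np.hstack([f(a),f(b)])[:,:,::-1])
E
```

```text
time_s: 15.72
eef_pos: [0.4619, 0.2311, 0.2029]
ee_rot: [[-0.989, -0.15, -0.002], [-0.15, 0.989, -0.0], [0.002, 0.0, -1.0]]
force: [-0.1, 0.0, -1.9]
width: 0.884
gripper_force: 49.0
time_s: 16.23
eef_pos: [0.4575, 0.2678, 0.2037]
ee_rot: [[-0.989, -0.148, -0.0], [-0.148, 0.989, -0.001], [0.001, -0.0, -1.0]]
force: [0.1, 0.5, -2.3]
width: 0.885
gripper_force: 48.9
t 16.225 pivot u -1.6 v 254.6 above rim 134.7 F [ 0.1  0.5 -2.3] w 0.885 49
handle-rim [-51. 253. 136.]
-20 row 143; -10 row 157; 0 row 173; 10 row 191; 20 row 211; 30 row 232; 40 row 253; 50 row 276; 
col 322 rows 130-314 step 8 [75, 79, 81, 71, 80, 81, 68, 70, 80, 77, 75, 60, 60, 113, 200, 201, 201, 203, 254, 246, 246, 246, 246]
top 0.51 [ 0.01501984  0.01551204 -0.09608589]
```

View pics/end.png

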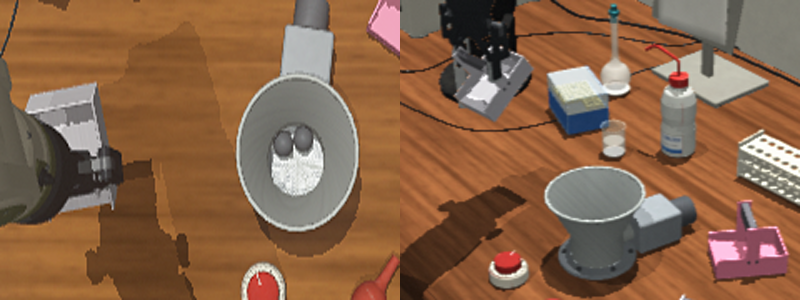

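Both balls lie side by side in the hopper throat (crop 283,145 and 303,138). The tray is held empty and tilted mouth-down. I'll lower it until the mouth edge nears the bench, then roll it flat about that edge by moving back (+u) while going down.

```bash
python3 -m inch '[{"offset":[0,0,0.02],"twist":0},{"offset":[0,0,0.03],"twist":0},{"offset":[0,0,0.03],"twist":0},{"offset":[0,0,0.03],"twist":0},{"offset":[0,0,0.025],"twist":0},{"offset":[0,0,0.015],"twist":0},{"offset":[0,0,0.008],"twist":0},{"offset":[0,0,0],"twist":0},{"offset":[0,0,0],"twist":0}]' 0 30
python3 look.py
```

```text
time_s: 17.85
eef_pos: [0.4584, 0.2688, 0.0469]
ee_rot: [[-0.989, -0.149, 0.002], [-0.149, 0.989, 0.001], [-0.002, 0.0, -1.0]]
force: [-0.0, -0.1, -2.7]
width: 0.884
gripper_force: 49.0
t 17.85 pivot u -0.6 v 255.4 above rim -22.1 F [-0.  -0.1 -2.7] w 0.884 49
handle-rim [-48. 253. -20.]
-20 row 143; -10 row 157; 0 row 173; 10 row 191; 20 row 211; 30 row 232; 40 row 253; 50 row 276; 
col 322 rows 130-314 step 8 [91, 88, 88, 88, 86, 82, 81, 88, 88, 88, 88, 78, 73, 59, 219, 219, 219, 220, 252, 252, 252, 252, 252]
```

```bash
python3 -m inch '[{"offset":[0,0,0.005],"twist":0},{"offset":[-0.009,0,0.001],"twist":0},{"offset":[-0.008,0,0.001],"twist":0},{"offset":[-0.008,0,0.002],"twist":0},{"offset":[-0.008,0,0.003],"twist":0}]'
python3 look.py
python3 -m inch '[{"offset":[-0.008,0,0.003],"twist":0},{"offset":[-0.007,0,0.004],"twist":0},{"offset":[-0.007,0,0.004],"twist":0},{"offset":[0,0,0],"twist":0}]'
python3 look.py
```

```text
time_s: 18.58
eef_pos: [0.4915, 0.2737, 0.0355]
ee_rot: [[-0.989, -0.149, 0.001], [-0.149, 0.989, 0.001], [-0.002, 0.0, -1.0]]
force: [-3.3, -0.6, 9.8]
width: 0.886
gripper_force: 52.2
t 18.575 pivot u 32.9 v 255.2 above rim -33.5 F [-3.3 -0.6  9.8] w 0.886 52
handle-rim [-17. 259. -30.]
-20 row 143; -10 row 157; 0 row 173; 10 row 192; 20 row 211; 30 row 232; 40 row 253; 50 row 276; 
col 322 rows 130-314 step 8 [89, 91, 94, 91, 84, 70, 79, 83, 92, 91, 147, 227, 228, 226, 225, 225, 224, 224, 222, 255, 255, 255, 255]
time_s: 19.18
eef_pos: [0.5149, 0.2773, 0.0245]
ee_rot: [[-0.989, -0.149, 0.004], [-0.149, 0.989, 0.001], [-0.004, 0.001, -1.0]]
force: [0.7, 0.0, 4.8]
width: 0.885
gripper_force: 55.3
t 19.175 pivot u 56.6 v 255.2 above rim -44.5 F [0.7 0.  4.8] w 0.885 55
handle-rim [  7. 261. -37.]
-20 row 143; -10 row 157; 0 row 173; 10 row 191; 20 row 211; 30 row 232; 40 row 253; 50 row 275; 
col 322 rows 130-314 step 8 [77, 82, 86, 94, 92, 90, 132, 212, 210, 212, 210, 210, 211, 211, 211, 210, 209, 210, 211, 254, 254, 254, 254]
```

The tray is flat to within about 2° and pressed down with 5 N. I'll release, retreat and check.

```bash
python3 -m inch '[{"offset":[0,0,0],"twist":0},{"offset":[0,0,0],"twist":0},{"offset":[0,0,0],"twist":0},{"offset":[0,0,-0.01],"twist":0},{"offset":[0,0,-0.02],"twist":0},{"offset":[0,0,-0.03],"twist":0},{"offset":[0,0,-0.03],"twist":0},{"offset":[0,0,-0.03],"twist":0},{"offset":[0,0,-0.02],"twist":0},{"offset":[0,0,0],"twist":0}]' 1
python3 look.py; python3 balls.py
python3 - <<'E'
from h import *
for cam in("top","scene"):
  eyes.grab_frame(cam)
  for d in eyes.spot_point("tray_handle",cam): print(cam,round(d["p"],2),w(cam,d["point"]))
s=ctrl.state();print(s["force"],s["width"],np.abs(s["dq"]).max())
E
```

```text
time_s: 20.52
eef_pos: [0.5133, 0.2772, 0.1654]
ee_rot: [[-0.989, -0.149, 0.004], [-0.149, 0.989, 0.002], [-0.004, 0.001, -1.0]]
force: [-0.1, 0.6, -1.2]
width: 1.002
gripper_force: 0.0
t 20.525 pivot u 55.0 v 255.3 above rim 96.4 F [-0.1  0.6 -1.2] w 1.002 0
handle-rim [ 17. 265. -42.]
-20 row 144; -10 row 157; 0 row 173; 10 row 191; 20 row 211; 30 row 232; 40 row 253; 50 row 275; 
col 322 rows 130-314 step 8 [76, 86, 89, 129, 200, 255, 255, 255, 255, 197, 206, 255, 254, 77, 215, 208, 253, 159, 125, 255, 125, 152, 145]
top 0.62 [ 0.02187998 -0.00981065 -0.09856782]
top 0.61 [ 0.01351757  0.01638425 -0.0950031 ]
top 0.82 [ 0.67137229 -0.14470658  0.07885936]
top 0.57 [0.52105238 0.28212341 0.07667233]
scene 0.92 [0.51886029 0.2752277  0.07691356]
scene 0.76 [ 0.67140156 -0.14862933  0.07639031]
scene 0.39 [0.50206864 0.01631357 0.12164122]
[-0.7032143  -0.8344071  -1.24994483] 1.0025784614383333 0.0029286406750434917
```

```bash
python3 -c "
from plant import ticket; print(ticket.sign_off())"
```

```text
the job is handed in; nothing more can be done
None
```

I handed the job in at about 21 s of the 56 s allowed: the cameras showed both balls in the hopper and the empty tray upright on the bench, released, with the gripper clear (sign-off returned no verdict).

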